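# Load check balls and tuck the cover plate under its keeper

## Task

Put the three loose steel balls into the wells of the valve block, one in each well. Then take the cover plate by its upright rib, lay it on the deck over the wells, slide its plain edge (the one farther from the rib) under the hinged keeper flap, without lifting the flap, up to the stop, square and centred on the block, and press it down flat on the deck with about 10 N. Finish while still holding the plate by its rib and pressing it down; leave the other things on the bench where they are.

Things in the scene. Friction and masses are not known exactly. Their poses are not given: they have to be found in the camera images.
- ball0_center (a point): centre of a loose steel ball, 20 mm in diameter, 33 g (all three are alike; any ball may go into any well). It starts in a shallow dimple of the black rubber ball rest, a fixed slab 50 x 150 x 12 mm, its centre about 20 mm above the bench, balls 50 mm apart along the slab
- ball1_center (a point): centre of a loose steel ball, 20 mm in diameter, 33 g (all three are alike; any ball may go into any well). It starts in a shallow dimple of the black rubber ball rest, a fixed slab 50 x 150 x 12 mm, its centre about 20 mm above the bench, balls 50 mm apart along the slab
- ball2_center (a point): centre of a loose steel ball, 20 mm in diameter, 33 g (all three are alike; any ball may go into any well). It starts in a shallow dimple of the black rubber ball rest, a fixed slab 50 x 150 x 12 mm, its centre about 20 mm above the bench, balls 50 mm apart along the slab
- well0 (a point): centre of the mouth of a round well in the valve block, 26 mm across and 22 mm deep, mouth at deck level (30 mm above the bench). The three wells lie in a row across the block, 38 mm apart; a ball in its well ends with its top 2 mm below the deck
- well1 (a point): centre of the mouth of a round well in the valve block, 26 mm across and 22 mm deep, mouth at deck level (30 mm above the bench). The three wells lie in a row across the block, 38 mm apart; a ball in its well ends with its top 2 mm below the deck
- well2 (a point): centre of the mouth of a round well in the valve block, 26 mm across and 22 mm deep, mouth at deck level (30 mm above the bench). The three wells lie in a row across the block, 38 mm apart; a ball in its well ends with its top 2 mm below the deck
- seat0 (a point): where a ball's centre comes to rest in well0: 12 mm below the mouth's centre
- seat1 (a point): where a ball's centre comes to rest in well1: 12 mm below the mouth's centre
- seat2 (a point): where a ball's centre comes to rest in well2: 12 mm below the mouth's centre
- block: fixed aluminium valve block, 160 (x) x 150 (y) x 30 mm; origin at the centre of its underside; flat deck at z = 30 mm. Its x points from the row of wells (at x = -30 mm) to the keeper: a steel flap 110 mm wide, hinged at x = +75 mm, lying 7 mm above the deck and ending in a turned-up lip at x = +20 mm. Stop bar under it at x = +50 mm. Nothing stands above the deck before the lip
- lip (a point): middle of the slot's mouth: below the front end of the flap's turned-up lip, 7 mm above the deck (height of the flap's flat underside; at the very lip the opening is about 13 mm high). The slot runs from here 30 mm along block x to the stop. Same axes as the block
- flap (a joint): angle of the keeper flap (rad): 0 shut (its rest), grows as its lip is lifted. It is light (70 g), swings freely and falls back by itself; at 0.1 its lip is 5.5 mm up
- rib (a point): centre of the upright grip rib of the loose steel cover plate (100 (x) x 110 (y) x 4 mm, 0.2 kg, lying flat on the bench). The rib, 8 mm thick (x), 60 mm long (y), 26 mm tall, stands on the plate, 20 mm behind its middle; its top is 30 mm and this point 17 mm above the plate's underside. Axes are the plate's: x points from the rib to the edge to be tucked
- edge (a point): middle of the plate's edge to be tucked, at its underside: the 110 mm edge farther from the rib (70 mm ahead of the rib along plate x). Axes are the plate's
- screwdriver: bystander, leave it: screwdriver with a green handle lying on the bench; origin under its middle
- wrench: bystander, leave it: steel spanner lying at the far right; origin under its middle
- socket: bystander, leave it: upright steel socket, 26 mm across, 36 mm tall; origin at the centre of its underside
- bellows: bystander, leave it: upright black ribbed rubber bellows, 56 mm across, 56 mm tall; origin at the centre of its underside
- can: bystander, leave it: upright can, 64 mm across, 160 mm tall; origin at the centre of its underside
- bearing: bystander, leave it: flat steel bearing ring, 60 mm across, 14 mm tall; origin at the centre of its underside
- plate: the cover plate itself (see rib); origin at the middle of its underside
There are look-alikes about, which are no part of the job. What is shaped like the plate but pink or red is not meant.

How it is judged:
On the way, in this order (a step that is already met when the one before it is completed fails the run):
1. one ball lies in each of the three wells (distance between any of ball0_center, ball1_center, ball2_center and seat0 below 0.008 m and distance between any of ball0_center, ball1_center, ball2_center and seat1 below 0.008 m and distance between any of ball0_center, ball1_center, ball2_center and seat2 below 0.008 m), for 0.2 s.
2. the plate's edge is tucked under the flap and the plate lies flat, square and centred on the deck (x of edge in the frame of block above 0.038 m and y of edge in the frame of block between -0.012 and 0.012 m and z of edge in the frame of block below 0.0335 m and angle between edge's own z axis and vertical below 0.05 rad and angle between the x axis of edge and the x axis of block, either way round below 0.1 rad and value of joint flap below 0.06 rad), for 0.2 s.
At the end, for the whole second after the job is handed in: A ball in each well; plate edge 18 mm or more under the flap, within 12 mm of the centre line, square within 0.1 rad, flat on the deck (tilt below 0.05 rad, edge within 3.5 mm); flap below 0.06 rad; fingers hold the plate (over 2 N), pressing it on the block with over 4 N; it is still (all of step 1 and all of step 2 and contact force between plate and block above 4 N and contact force between the fingers and plate above 2 N and linear speed of plate below 0.01 m/s); the arm keeps its last pose, push and grip.
It fails at once if the flap is lifted (more than 0.1 rad, 5.5 mm at the lip) (value of joint flap above 0.1 rad).
It fails at once if a bystander is moved by more than 30 mm (distance of any of screwdriver, wrench, socket, bellows, can, bearing from where it was at the start of the episode above 0.03 m).
It also fails if it takes over 64 s, if anything falls off the work surface, if the arm or the gripper's body presses on something with over 40 N, if the wrist force passes 120 N, or if a joint passes its speed limit or range.

## Robot

A 7-joint arm with a two-finger parallel gripper is mounted at the origin on the work surface. World frame = base frame: x ahead of the robot, y to its left, z up, the work surface at z = 0. Lengths are in m, angles in rad, forces in N, time in s.
With the tool pointing down it reaches from about 0.4 to 0.875 m from the base axis. Payload 19.3 kg.
Tool frame: the origin (TCP) lies where the fingers leave the gripper's body, on its centre line; the fingertips stand bot.tip_reach ahead of it and the grasp point (between the pads) lies 54 mm ahead of it (bot.tip_reach is the distance from the TCP to the fingertips, in m); z points along the fingers, y is the line along which they close (so a half turn about z gives the same grasp; the last joint's range is limited). The gripper opens to 85 mm and grips with 20 to 120 N. Pads are 22 mm wide; open, the fingers measure 114 mm over their backs; the gripper's body (76 mm by 85 mm) begins 54 mm behind the grasp point. The pads swing forward as they close: fully open they stand 13 mm farther back than shut.
Start: joints at [-1.181, 0.521, -0.036, 1.599, 0.021, 1.021, -0.113], TCP at [0.277, 0.56, 0.304] pointing down, gripper open.
Joint ranges: [-2.91, 2.91], [-0.3, 2.13], [-1.5, 1.42], [0.17, 2.43], [-1.26, 4.41], [0.16, 1.93], [-2.52, 2.52]. Speed limits (rad/s): [1.89, 1.89, 2.39, 2.39, 3.01, 3.01, 3.01].

## Interface

Orientations are given as [roll, pitch, yaw] about the fixed x, y, z axes, in that order (R = Rz(yaw) Ry(pitch) Rx(roll)).
In Python, from workcell import bot gives the robot as it stands. The module is installed in compiled form; this text tells all that it offers.
- The arm moves only by the shell command python3 -m jog 'ROWS' [FORCE]. ROWS is JSON, a list that holds one entry, the list of rows, each a list of 7 numbers: the shift along the tool's x, y, z in mm, then the turn, a rotation vector about the tool's x, y, z in rad, then the opening, from 0 (shut) to 1 (fully open). In form: [[[tx, ty, tz, wx, wy, wz, fingers], ...]]. A call has 1 to 5 rows; each row shifts and turns the commanded pose from where the row before left it, along the tool's axes as they then stand; what a row does not reach is not made up. A row lasts 1/10 s, in which the tool goes at most 50 mm and 8.59 degrees, less where a joint would pass 70% of its speed; a pose out of reach is approached as far as the arm can. A call is refused whole if a number of a shift passes 50 or a number of a turn 0.15, either way. A call with a gripper value outside its range is refused whole. The fingers move at their own pace and stop on an object; FORCE is the grip in N (left out, the last holds). Time passes only in rows, so rows that do not move let the fingers close. It gives the time, the measured TCP pose, the force, the opening and the grip force at its end, in the units of the state.
- bot.observe(): the state, without advancing time (a new reading comes with each control period).
- bot.grab_frame(name): name is "side" or "top" or "wrist"; returns a dict with "img" (480x640x3 uint8, red, green, blue), "intrinsics" (3x3 intrinsics, pixels), "k1" (the pictures are not rectified: a ray, as slopes to the right and down, at radius r is drawn at 1 + k1 r^2 times it, then the intrinsics apply), "R" (3x3) and "t" (3): a world point X has camera coordinates R X + t; the wrist camera has in their place "tool_from_camera" (4x4, takes a point from camera to tool coordinates, whose origin is the TCP and whose axes are the flange's). Camera axes: x right, y down, z forward; pixel columns grow to the right and rows downward; lengths in m; the calibration is good to about 2 mm. A picture is of the moment at which its call begins: read the wrist's pose just before it. There is no depth.
- bot.job_done(): hands the job in; it is judged then, once.
Trained networks look in a picture, given as the dict that the camera call returned (one of the last four; its "shot" number tells which), for a name from the list of things; names that differ only in an ending like _2 or _b are one class to them, and where a whole thing is asked for, a point or a joint stands for the part that bears it (a point fixed in the world has none). Each returns a list of dicts, best first, with "conf" (0 to 1); they miss things now and then, are a little off and sometimes report something else, mostly with a low value. They report only what shows in the picture. A call takes as long as a camera call. They do not tell look-alikes from the thing itself.
- bot.trace(query, picture): "region" (480x640 bool, what is visible of it).
- bot.spot_point(query, picture): "xyz" ([x, y, z] in m, in world coordinates, good to about 4 mm: a listed point, or the origin of a listed thing).
The state is a dict: "clock": time; "qpos": joint angles; "qd": joint speeds; "joint_efforts": joint torques, N m; "position": TCP position; "tool_rot": TCP orientation; "force": force on the tool from outside, world axes, zero at the start; "moment": the same for the moment, N m; "grip_width": finger opening in m; "finger_force": force on a finger pad.
Only numpy, scipy, OpenCV 4.12 (cv2) and the standard library are available. Lean on these libraries where they do the work, as an engineer would, in place of code of your own. Each camera call takes 0.05 s, during which the arm holds its last target. There are 200 camera calls.

## Working session

There is one attempt and no reset: what is moved stays moved. The work goes in short steps, Python scripts to look and compute and a shell command to move; the robot and the scene stay as the last step left them, time stands still between calls to the robot, and variables do not carry over. Pictures are saved under pics/ and viewed, at most 11 in all, crops included, and the job is handed in when it is done.

```bash
mkdir -p pics; cat > h.py <<'E'
import numpy as np, cv2
from workcell import bot
from scipy.spatial.transform import Rotation as Ro
def ray(f,u,v):
    K=np.array(f["intrinsics"]);xd=(u-K[0,2])/K[0,0];yd=(v-K[1,2])/K[1,1]
    x,y=xd,yd
    for _ in range(20):
        s=1+f["k1"]*(x*x+y*y);x,y=xd/s,yd/s
    d=np.array([x,y,1.])
    if "R" in f and f["R"] is not None:
        R=np.array(f["R"]);t=np.array(f["t"]);return -R.T@t,R.T@d
    T=np.array(f["tool_from_camera"]);s=f["st"];Rt=Ro.from_euler('xyz',s["tool_rot"]).as_matrix()
    return Rt@T[:3,3]+np.array(s["position"]),Rt@T[:3,:3]@d
def at(f,u,v,z):
    o,d=ray(f,u,v);return o+d*(z-o[2])/d[2]
def grab(n):
    s=bot.observe();f=bot.grab_frame(n)
    if n=="wrist": f["st"]=s
    return f
def save(f,n): cv2.imwrite("pics/"+n,f["img"][:,:,::-1])
E
python3 - <<'E'
from h import *
s=bot.observe();print(s["clock"],s["position"],s["tool_rot"],bot.tip_reach)
for n in ("top","side"):
    f=grab(n);save(f,n+"0.png")
    for q in ("ball0_center","well0","well1","well2","block","lip","rib","edge","plate","screwdriver","wrench","socket","bellows","can","bearing"):
        r=bot.spot_point(q,f);print(n,q,[(np.round(d["xyz"],3).tolist(),round(d["conf"],2)) for d in r[:5]])
E
```

```text
0.0 [0.27726115 0.55985419 0.30333034] [-3.14047650e+00  8.24482473e-05  2.68179254e+00] 0.0726
top ball0_center [([0.44, 0.003, 0.018], 0.59)]
top well0 [([0.594, 0.081, 0.031], 0.89), ([0.604, 0.116, 0.03], 0.88), ([0.608, 0.155, 0.029], 0.82)]
top well1 [([0.594, 0.081, 0.031], 0.89), ([0.604, 0.116, 0.03], 0.88), ([0.608, 0.155, 0.029], 0.82)]
top well2 [([0.594, 0.081, 0.031], 0.89), ([0.604, 0.116, 0.03], 0.88), ([0.608, 0.155, 0.029], 0.82)]
top block [([0.63, 0.112, -0.0], 0.92)]
top lip [([0.65, 0.104, 0.037], 0.98)]
top rib [([0.242, -0.41, 0.014], 0.79), ([0.578, -0.657, 0.017], 0.72), ([0.557, -0.25, 0.019], 0.59)]
top edge [([0.618, -0.218, -0.001], 0.78), ([0.535, -0.596, 0.002], 0.73), ([0.456, 0.341, 0.001], 0.68), ([0.211, -0.352, -0.002], 0.59)]
top plate [([0.571, -0.239, -0.001], 0.87), ([0.567, -0.633, 0.001], 0.81), ([0.23, -0.392, 0.003], 0.72)]
top screwdriver [([0.457, 0.339, 0.002], 0.96), ([0.603, 0.117, 0.02], 0.41), ([0.432, 0.053, 0.02], 0.3)]
top wrench [([0.751, -0.239, -0.005], 0.65)]
top socket [([0.394, -0.118, 0.003], 0.55)]
top bellows [([0.601, 0
[... 596 characters left out ...]
, 0.54)]
side lip [([0.648, 0.108, 0.037], 0.97), ([0.574, -0.24, -0.001], 0.19)]
side rib [([0.58, -0.653, 0.02], 0.8), ([0.555, -0.245, 0.018], 0.7), ([0.242, -0.415, 0.02], 0.6)]
side edge [([0.621, -0.222, 0.0], 0.82), ([0.538, -0.592, 0.003], 0.8), ([0.211, -0.349, 0.003], 0.75)]
side plate [([0.567, -0.641, -0.003], 0.83), ([0.575, -0.239, -0.004], 0.59), ([0.233, -0.395, 0.0], 0.56)]
side screwdriver []
side wrench [([0.752, -0.246, 0.001], 0.64)]
side socket [([0.392, -0.119, -0.001], 0.62), ([0.361, -0.289, 0.003], 0.43)]
side bellows [([0.599, 0.352, -0.002], 0.92), ([0.617, 0.148, 0.032], 0.52)]
side can [([0.504, -0.429, -0.0], 0.72)]
side bearing [([0.362, -0.285, 0.003], 0.55)]
```

View pics/top0.png

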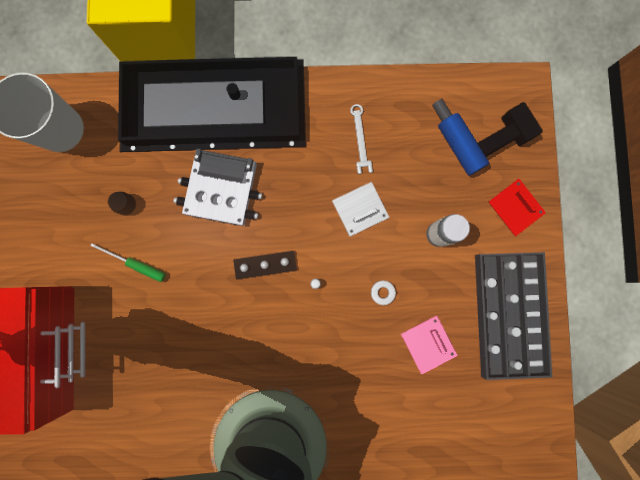

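View pics/side0.png

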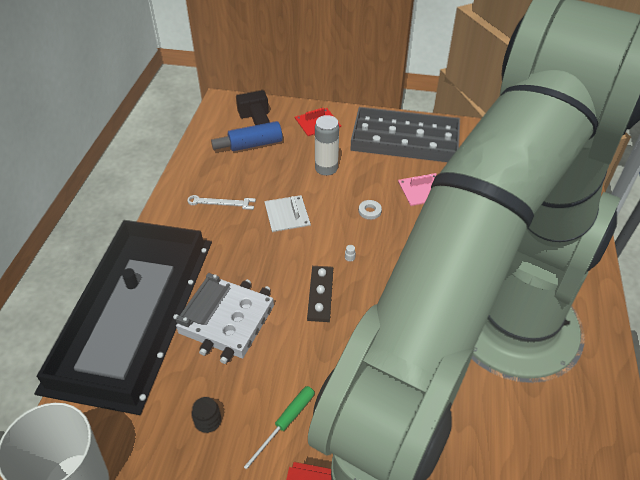

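Top view: the steel plate is at about (361,209). Its look-alikes are the pink plate at (429,345) and the red one at (517,207). The wells are at (202,198), (216,200) and (231,202), and the balls on the rest at (243,267), (264,265) and (285,262). The grey-white plate fits the description because it is neither pink nor red. I'll confirm it in one crop and measure in the same step.

```bash
python3 - <<'E'
from h import *
f=grab("top");g=grab("side")
c=f["img"][140:300,170:400];cv2.imwrite("pics/crop1.png",cv2.resize(c,None,fx=3.4,fy=3.4,interpolation=cv2.INTER_CUBIC)[:,:,::-1])
for fr,n in((f,"top"),(g,"side")):
  for q,z in(("ball0_center",.02),("well0",.03),("flap",.037),("rib",.03)):
    for d in bot.trace(q,fr)[:4]:
      m=d["region"];k,l,s,cc=cv2.connectedComponentsWithStats(m.astype(np.uint8))
      print(n,q,round(d["conf"],2),[(cc[i].round(1).tolist(),int(s[i,4]),at(fr,*cc[i],z).round(4).tolist()) for i in range(1,k) if s[i,4]>15])
for u,v in((243,267.5),(264,265),(285,262)): print(at(f,u,v,.02).round(4))
E
```

```text
top ball0_center 0.55 [([264.2, 264.7], 44, [0.4383, 0.0026, 0.02])]
top well0 0.89 [([218.3, 197.7], 3283, [0.6045, 0.1111, 0.03])]
top well0 0.34 [([360.4, 209.1], 1682, [0.5673, -0.2355, 0.03])]
top well0 0.27 [([360.6, 139.5], 548, [0.7412, -0.242, 0.03])]
top flap 0.65 [([221.8, 166.5], 1139, [0.6803, 0.1005, 0.037])]
top rib 0.9 [([428.9, 344.2], 1971, [0.2366, -0.3889, 0.03])]
top rib 0.81 [([516.7, 207.2], 1639, [0.5625, -0.6219, 0.03])]
top rib 0.71 [([137.8, 265.4], 556, [0.4444, 0.3078, 0.03])]
top rib 0.6 [([360.5, 209.2], 1733, [0.567, -0.2357, 0.03])]
side ball0_center 0.47 [([320.2, 288.9], 63, [0.439, 0.0013, 0.02])]
side well0 0.78 [([231.9, 320.2], 4154, [0.6098, 0.1292, 0.03])]
side flap 0.92 [([204.2, 301.0], 1143, [0.6826, 0.0962, 0.037])]
side rib 0.74 [([417.0, 187.6], 724, [0.2494, -0.3679, 0.03])]
side rib 0.73 [([311.4, 119.2], 471, [0.5792, -0.6069, 0.03])]
side rib 0.59 [([287.0, 212.9], 1216, [0.5643, -0.2124, 0.03])]
[0.4329 0.0545 0.02  ]
[0.4376 0.0033 0.02  ]
[ 0.4435 -0.048   0.02  ]
```

View pics/crop1.png

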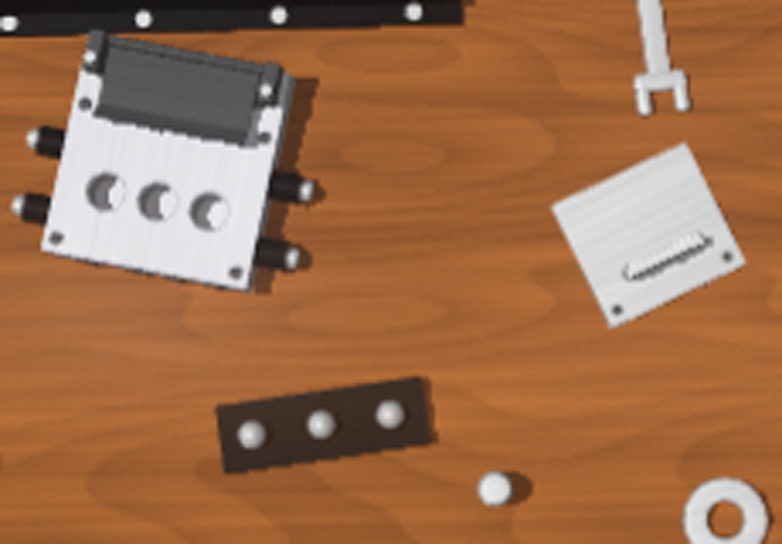

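The crop confirms the steel-grey plate at top-image (361,209), with its rib towards the lower right of its centre. Only this one isn't pink or red. The block's wells and the rest with three balls are clear too.

```bash
cat >> h.py <<'E'
def plan(p,yaw,n,g=1,nr=None,rp=True):
    """print tool-frame rows from present pose to world p with tool down at yaw"""
    s=bot.observe();P=np.array(s["position"]);R=Ro.from_euler('xyz',s["tool_rot"])
    Rg=Ro.from_euler('xyz',[np.pi,0,yaw]);w=(R.inv()*Rg).as_rotvec();nr=nr or n
    d=(np.array(p)-P)/n;rows=[]
    for i in range(n):
        t=R.inv().apply(d)*1000;ww=w/nr if i<nr else w*0
        rows.append([round(x,1) for x in t]+[round(x,4) for x in ww]+[g]);R=R*Ro.from_rotvec(ww)
    for i in range(0,n,5): print(str([rows[i:i+5]]).replace(" ",""))
    print("total turn",w.round(3))
E
python3 -c "
from h import *
plan([.5,.03,.3],1.674,13,1,8)"
```

```text
[[[np.float64(-33.4),np.float64(-28.9),np.float64(0.3),np.float64(-0.0),np.float64(0.0),np.float64(0.126),1],[np.float64(-36.8),np.float64(-24.5),np.float64(0.3),np.float64(-0.0),np.float64(0.0),np.float64(0.126),1],[np.float64(-39.6),np.float64(-19.7),np.float64(0.3),np.float64(-0.0),np.float64(0.0),np.float64(0.126),1],[np.float64(-41.8),np.float64(-14.6),np.float64(0.3),np.float64(-0.0),np.float64(0.0),np.float64(0.126),1],[np.float64(-43.3),np.float64(-9.2),np.float64(0.3),np.float64(-0.0),np.float64(0.0),np.float64(0.126),1]]]
[[[np.float64(-44.1),np.float64(-3.7),np.float64(0.3),np.float64(-0.0),np.float64(0.0),np.float64(0.126),1],[np.float64(-44.2),np.float64(1.9),np.float64(0.3),np.float64(-0.0),np.float64(0.0),np.float64(0.126),1],[np.float64(-43.6),np.float64(7.4),np.float64(0.3),np.float64(-0.0),np.float64(0.0),np.float64(0.126),1],[np.float64(-42.3),np.float64(12.8),np.float64(0.3),np.float64(-0.0),np.float64(0.0),np.float64(0.0),1],[np.float64(-42.3),np.float64(12.8),np.float64(0.3),np.float64(-0.0),np.float64(0.0),np.float64(0.0),1]]]
[[[np.float64(-42.3),np.float64(12.8),np.float64(0.3),np.float64(-0.0),np.float64(0.0),np.float64(0.0),1],[np.float64(-42.3),np.float64(12.8),np.float64(0.3),np.float64(-0.0),np.float64(0.0),np.float64(0.0),1],[np.float64(-42.3),np.float64(12.8),np.float64(0.3),np.float64(-0.0),np.float64(0.0),np.float64(0.0),1]]]
total turn [-0.     0.     1.008]
```

```bash
sed -i 's/round(x,1) for/round(float(x),1) for/;s/round(x,4) for/round(float(x),3) for/' h.py
python3 -m jog '[[[-33,-29,0,0,0,0.126,0.6],[-37,-24,0,0,0,0.126,0.6],[-40,-20,0,0,0,0.126,0.6],[-42,-15,0,0,0,0.126,0.6],[-43,-9,0,0,0,0.126,0.6]]]' 40
python3 -m jog '[[[-44,-4,0,0,0,0.126,0.6],[-44,2,0,0,0,0.126,0.6],[-44,7,0,0,0,0.126,0.6],[-42,13,0,0,0,0,0.6],[-42,13,0,0,0,0,0.6]]]'
python3 -m jog '[[[-42,13,0,0,0,0,0.6],[-42,13,0,0,0,0,0.6],[-42,13,0,0,0,0,0.6],[0,0,0,0,0,0,0.6]]]'
python3 - <<'E'
from h import *
s=bot.observe();print(s["position"],s["tool_rot"],s["qpos"],s["grip_width"])
f=grab("wrist");save(f,"w1.png")
for q in("ball0_center","well0","lip","block"):
    print(q,[(np.round(d["xyz"],4).tolist(),round(d["conf"],2)) for d in bot.spot_point(q,f)[:5]])
E
```

```text
clock: 2.6
position: [0.3634, 0.3542, 0.3041]
tool_rot: [3.141, -0.0, 2.046]
force: [1.3, 0.2, 1.2]
grip_width: 0.0509
finger_force: 0.0
clock: 3.1
position: [0.4486, 0.1509, 0.3042]
tool_rot: [3.141, -0.0, 1.674]
force: [0.2, 1.2, -0.0]
grip_width: 0.0513
finger_force: 0.0
clock: 3.5
position: [0.5013, 0.0258, 0.3042]
tool_rot: [3.14, 0.002, 1.667]
force: [-0.2, 1.0, -0.1]
grip_width: 0.0515
finger_force: 0.0
[0.5012939  0.02575873 0.30418931] [3.14047190e+00 1.87072256e-03 1.66698484e+00] [-0.4534525   0.34291744  0.36172186  1.93323861 -0.15121615  0.89059444
  0.08046644] 0.051533821929942894
ball0_center [([0.4418, 0.0058, 0.0191], 0.81), ([0.6037, 0.1193, 0.019], 0.38)]
well0 [([0.5976, 0.1157, 0.0265], 0.98), ([0.6117, 0.1514, 0.0274], 0.72), ([0.5928, 0.0795, 0.0292], 0.69), ([0.6011, 0.12, 0.0215], 0.2)]
lip []
block [([0.6298, 0.1097, -0.0008], 0.56)]
```

View pics/w1.png

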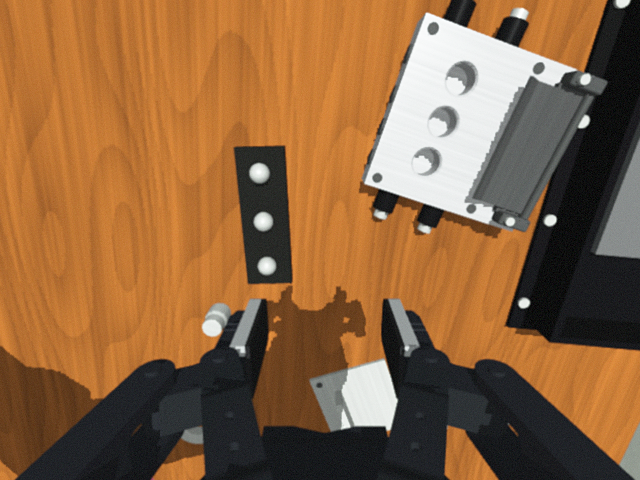

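Wrist view: the balls are at (259,173), (263,221) and (266,266), the wells at (461,78), (442,121) and (426,161), and the flap is on the right with its front edge from about (525,80) to (470,200).

```bash
python3 - <<'E'
from h import *
f=grab("wrist");g=cv2.cvtColor(f["img"],cv2.COLOR_RGB2GRAY)
B=[];W=[]
for u,v in((259,173),(263,221),(266,266)):
    m=np.zeros_like(g);cv2.circle(m,(u,v),18,255,-1);m=((g>60)&(m>0)).astype(np.uint8)
    k,l,s,c=cv2.connectedComponentsWithStats(m);i=1+s[1:,4].argmax()
    (x,y),r=cv2.minEnclosingCircle(np.argwhere(l==i)[:,::-1].astype(np.float32));B.append(at(f,x,y,.02))
    print("ball",x,y,r,s[i,4],B[-1].round(4))
for u,v in((461,78),(442,121),(426,161)):
    c=cv2.medianBlur(g[v-28:v+28,u-28:u+28],3)
    h=cv2.HoughCircles(cv2.resize(c,None,fx=4,fy=4,interpolation=cv2.INTER_CUBIC),cv2.HOUGH_GRADIENT_ALT,1.5,200,param1=150,param2=.5,minRadius=40,maxRadius=90)
    h=None if h is None else h[0][0]/4
    if h is not None: W.append(at(f,u-28+h[0],v-28+h[1],.03));print("well",u-28+h[0],v-28+h[1],h[2],W[-1].round(4))
    else: W.append(at(f,u,v,.03));print("no hough",W[-1].round(4))
for A in(B,W):print(np.linalg.norm(A[0]-A[1]),np.linalg.norm(A[1]-A[2]),"dir",np.arctan2(*(A[0]-A[2])[[1,0]]))
cv2.imwrite("pics/w1c.png",cv2.resize(f["img"][40:200,380:540],None,fx=3.7,fy=3.7,interpolation=cv2.INTER_CUBIC)[:,:,::-1])
E
```

```text
ball 260.75 179.5 10.854247093200684 365 [0.4336 0.0527 0.02  ]
ball 264.1651611328125 227.30543518066406 10.305530548095703 330 [0.4393 0.0032 0.02  ]
ball 267.4704284667969 271.2337341308594 9.885419845581055 311 [ 0.4453 -0.0466  0.02  ]
well 465.625 86.0 13.926504 [0.6133 0.1562 0.03  ]
well 445.5 129.375 14.525095 [0.6036 0.1184 0.03  ]
well 429.125 169.0 12.876864 [0.5959 0.0813 0.03  ]
0.04991134440252503 0.05012544240673675 dir 1.6888677613403484
0.03899724741034279 0.03794027077990946 dir 1.3427071698248185
```

View pics/w1c.png

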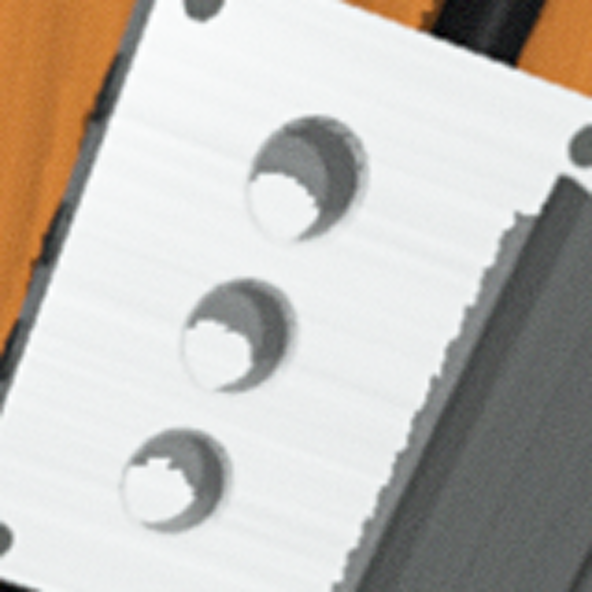

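Crop: rim centres at crop (308,178), (239,335) and (176,480), i.e. full-image pixels (463.2,88.1), (444.6,130.5) and (427.6,169.7).

```bash
python3 - <<'E'
from h import *
f=grab("wrist");print(f["st"]["position"],f["st"]["tool_rot"])
W=[at(f,u,v,.03) for u,v in((463.2,88.1),(444.6,130.5),(427.6,169.7))]
print(np.round(W,4),np.linalg.norm(W[0]-W[1]),np.linalg.norm(W[1]-W[2]),np.arctan2(*(W[0]-W[2])[[1,0]]))
plan([.4336,.0527,.15],1.69,5,.6)
E
```

```text
[0.49974907 0.03225138 0.30392135] [-3.14156249e+00 -3.15830230e-04  1.67563596e+00]
[[0.6115 0.1544 0.03  ]
 [0.603  0.1174 0.03  ]
 [0.5946 0.0805 0.03  ]] 0.037929692692739825 0.03784407681108923 1.3450091494266523
[[[5.5,-12.7,30.8,-0.0,-0.0,-0.003,0.6],[5.5,-12.7,30.8,-0.0,-0.0,-0.003,0.6],[5.5,-12.7,30.8,-0.0,-0.0,-0.003,0.6],[5.6,-12.7,30.8,-0.0,-0.0,-0.003,0.6],[5.6,-12.7,30.8,-0.0,-0.0,-0.003,0.6]]]
total turn [-0.    -0.    -0.014]
```

```bash

python3 -m jog '[[[7,-16,45,0,0,-0.005,0.55],[7,-16,45,0,0,-0.005,0.55],[7,-16,45,0,0,-0.004,0.55],[7,-16,35,0,0,0,0.55],[0,0,35,0,0,0,0.55]]]' 40
python3 -m jog '[[[0,0,0,0,0,0,0.55],[0,0,0,0,0,0,0.55]]]'
python3 - <<'E'
from h import *
plan([.4336,.0527,.086],1.69,2,.5)
print(bot.observe()["position"])
E
```

```text
clock: 4.35
position: [0.4312, 0.0531, 0.0977]
tool_rot: [-3.14, -0.0, 1.69]
force: [1.4, 0.8, -0.2]
grip_width: 0.0469
finger_force: 0.0
clock: 4.55
position: [0.4335, 0.052, 0.0994]
tool_rot: [-3.141, 0.0, 1.688]
force: [0.4, -0.0, 0.9]
grip_width: 0.0469
finger_force: 0.0
[[[0.3,0.1,6.7,-0.0,0.0,-0.001,0.5],[0.3,0.1,6.7,-0.0,0.0,-0.001,0.5]]]
total turn [-0.001  0.    -0.002]
[0.43345835 0.05199765 0.09944385]
```

```bash

python3 -m jog '[[[0.5,0,9,0,0,0,0.5],[0,0,4.5,0,0,0,0.5],[0,0,0,0,0,0,0.5],[0,0,0,0,0,0,0.1],[0,0,0,0,0,0,0.1]]]' 30
python3 -m jog '[[[0,0,0,0,0,0,0.1],[0,0,0,0,0,0,0.1],[0,0,-30,0,0,0,0.1],[0,0,-30,0,0,0,0.1],[0,0,0,0,0,0,0.1]]]' 30
python3 - <<'E'
from h import *
plan([.6115,.1544,.145],1.69,4,.1)
E
```

```text
clock: 5.05
position: [0.4335, 0.0524, 0.0858]
tool_rot: [3.141, -0.0, 1.688]
force: [0.1, -0.0, 2.2]
grip_width: 0.0175
finger_force: 29.3
clock: 5.55
position: [0.4341, 0.0526, 0.148]
tool_rot: [3.138, -0.001, 1.688]
force: [-0.2, 0.2, -1.1]
grip_width: 0.0174
finger_force: 29.4
[[[20.1,47.0,0.9,0.001,-0.0,-0.001,0.1],[20.1,47.0,0.9,0.001,-0.0,-0.001,0.1],[20.1,47.0,0.8,0.001,-0.0,-0.001,0.1],[20.0,47.0,0.8,0.001,-0.0,-0.001,0.1]]]
total turn [ 0.004 -0.001 -0.002]
```

```bash

python3 -m jog '[[[20,47,0,0,0,0,0.1],[20,47,0,0,0,0,0.1],[20,47,0,0,0,0,0.1],[20,47,10,0,0,0,0.1],[0,0,0,0,0,0,0.1]]]' 30
python3 -m jog '[[[0,0,0,0,0,0,0.1]]]' 30
python3 - <<'E'
from h import *
plan([.6115,.1544,.106],1.69,2,.1)
f=grab("wrist");save(f,"w2.png");print([(np.round(d["xyz"],4).tolist(),round(d["conf"],2)) for d in bot.spot_point("ball0_center",f)[:5]])
print(f["st"]["position"])
E
```

```text
clock: 6.05
position: [0.6091, 0.1548, 0.1336]
tool_rot: [3.14, -0.001, 1.691]
force: [-1.6, -1.1, -1.4]
grip_width: 0.0176
finger_force: 29.6
clock: 6.15
position: [0.6057, 0.1513, 0.1342]
tool_rot: [-3.14, 0.001, 1.688]
force: [-1.0, -0.6, -0.0]
grip_width: 0.0172
finger_force: 29.6
[[[1.2,3.1,14.1,-0.001,0.0,-0.001,0.1],[1.2,3.1,14.1,-0.001,0.0,-0.001,0.1]]]
total turn [-0.002  0.001 -0.002]
[([0.4392, 0.0061, 0.0193], 0.59)]
[0.60565469 0.15126552 0.13424894]
```

View pics/w2.png

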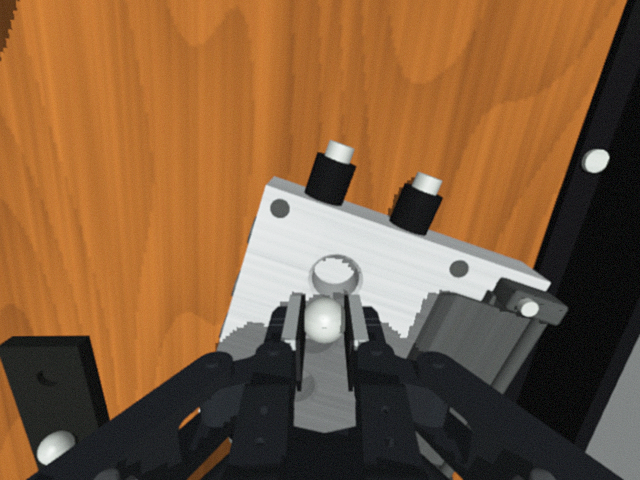

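Wrist view: the ball is held between the pads at (323,320), well0's rim is centred near (335,276), and one dimple of the rest is empty.

```bash
python3 - <<'E'
from h import *
f=grab("wrist");save(f,"w2b.png");g=cv2.cvtColor(f["img"],cv2.COLOR_RGB2GRAY)
print(f["st"]["position"],at(f,323,320,.068).round(4),at(f,335,276,.03).round(4))
plan([.6115,.1544,.106],1.69,2,.1)
E
```

```text
[0.60512383 0.15039841 0.13531637] [0.6046 0.1497 0.068 ] [0.6105 0.1544 0.03  ]
[[[1.6,3.4,14.8,-0.0,0.0,-0.002,0.1],[1.6,3.4,14.8,-0.0,0.0,-0.002,0.1]]]
total turn [-0.001  0.    -0.003]
```

```bash

python3 -m jog '[[[3.7,6.5,10,0,0,0,0.1],[0,0,19,0,0,0,0.1],[0,0,0,0,0,0,0.1],[0,0,0,0,0,0,0.1]]]' 30
python3 -m jog '[[[0,0,0,0,0,0,0.25],[0,0,0,0,0,0,0.45],[0,0,0,0,0,0,0.5],[0,0,-30,0,0,0,0.5],[0,0,-20,0,0,0,0.5]]]' 30
python3 - <<'E'
from h import *
plan([.4393,.0032,.145],1.69,5,.5)
f=grab("wrist");save(f,"w3.png");print(f["st"]["position"])
E
```

```text
clock: 6.7
position: [0.6119, 0.1554, 0.1067]
tool_rot: [-3.141, 0.0, 1.687]
force: [1.1, -0.0, 0.4]
grip_width: 0.0175
finger_force: 29.6
clock: 7.2
position: [0.6122, 0.1555, 0.1582]
tool_rot: [3.141, -0.0, 1.688]
force: [0.9, 0.3, 0.9]
grip_width: 0.0428
finger_force: 0.0
[[[-26.2,-37.9,2.6,0.0,-0.0,-0.0,0.5],[-26.2,-37.9,2.6,0.0,-0.0,-0.0,0.5],[-26.2,-37.9,2.6,0.0,-0.0,-0.0,0.5],[-26.2,-37.9,2.6,0.0,-0.0,-0.0,0.5],[-26.2,-38.0,2.6,0.0,-0.0,-0.0,0.5]]]
total turn [ 0.    -0.    -0.002]
[0.61224947 0.15554254 0.15815327]
```

View pics/w3.png

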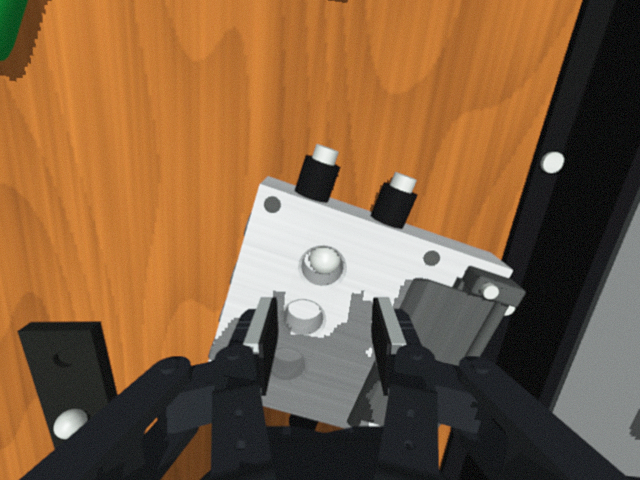

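The ball sits in well0 at (323,262). Next is the second ball.

```bash

python3 -m jog '[[[-26,-38,2,0,0,0,0.5],[-26,-38,2,0,0,0,0.5],[-26,-38,2,0,0,0,0.5],[-26,-38,2,0,0,0,0.5],[-26,-38,15,0,0,0,0.5]]]' 30
python3 -m jog '[[[0,0,25,0,0,0,0.5],[0,0,0,0,0,0,0.5],[0,0,0,0,0,0,0.5]]]' 30
python3 - <<'E'
from h import *
plan([.4393,.0032,.086],1.69,1,.5)
E
```

```text
clock: 7.75
position: [0.4378, 0.0035, 0.1349]
tool_rot: [3.139, 0.0, 1.688]
force: [2.4, -0.4, -1.1]
grip_width: 0.0429
finger_force: 0.0
clock: 8.05
position: [0.4391, 0.0046, 0.1092]
tool_rot: [3.142, -0.0, 1.688]
force: [0.3, 0.1, 0.3]
grip_width: 0.0427
finger_force: 0.0
[[[-1.4,0.0,23.2,0.0,-0.0,-0.002,0.5]]]
total turn [ 0.    -0.    -0.002]
```

```bash

python3 -m jog '[[[-1.4,0,12,0,0,0,0.5],[0,0,11,0,0,0,0.5],[0,0,0,0,0,0,0.5],[0,0,0,0,0,0,0.1],[0,0,0,0,0,0,0.1]]]' 30
python3 -m jog '[[[0,0,0,0,0,0,0.1],[0,0,0,0,0,0,0.1],[0,0,-30,0,0,0,0.1],[0,0,-25,0,0,0,0.1],[0,0,0,0,0,0,0.1]]]' 30
python3 - <<'E'
from h import *
plan([.6025,.1174,.140],1.69,4,.1)
E
```

```text
clock: 8.55
position: [0.4391, 0.003, 0.086]
tool_rot: [3.141, 0.0, 1.688]
force: [0.7, -0.3, 1.5]
grip_width: 0.0176
finger_force: 29.2
clock: 9.05
position: [0.4395, 0.003, 0.1431]
tool_rot: [3.138, -0.0, 1.688]
force: [0.6, 0.7, 0.5]
grip_width: 0.0175
finger_force: 29.4
[[[23.6,43.8,0.9,0.001,-0.0,-0.001,0.1],[23.6,43.8,0.9,0.001,-0.0,-0.001,0.1],[23.6,43.8,0.9,0.001,-0.0,-0.001,0.1],[23.6,43.9,0.8,0.001,-0.0,-0.001,0.1]]]
total turn [ 0.003 -0.    -0.002]
```

```bash

python3 -m jog '[[[23.6,43.8,0,0,0,0,0.1],[23.6,43.8,0,0,0,0,0.1],[23.6,43.8,0,0,0,0,0.1],[23.6,43.8,10,0,0,0,0.1],[0,0,0,0,0,0,0.1]]]' 30
python3 -m jog '[[[0,0,0,0,0,0,0.1],[0,0,0,0,0,0,0.1]]]' 30
python3 - <<'E'
from h import *
plan([.6025,.1174,.106],1.69,1,.1)
E
```

```text
clock: 9.55
position: [0.6039, 0.1213, 0.129]
tool_rot: [3.14, -0.001, 1.692]
force: [-2.4, -0.3, -0.9]
grip_width: 0.0175
finger_force: 29.5
clock: 9.75
position: [0.6003, 0.1159, 0.1306]
tool_rot: [-3.14, 0.0, 1.687]
force: [-0.5, -0.2, 0.5]
grip_width: 0.0177
finger_force: 29.5
[[[1.2,2.4,24.6,-0.001,0.0,-0.003,0.1]]]
total turn [-0.001  0.    -0.003]
```

```bash

python3 -m jog '[[[1.2,2.3,8,0,0,0,0.1],[0,0,16,0,0,0,0.1],[0,0,0,0,0,0,0.1],[0,0,0,0,0,0,0.1]]]' 30
python3 -m jog '[[[0,0,0,0,0,0,0.25],[0,0,0,0,0,0,0.45],[0,0,0,0,0,0,0.5],[0,0,-25,0,0,0,0.5],[0,0,-15,0,0,0,0.5]]]' 30
python3 - <<'E'
from h import *
plan([.4453,-.0466,.125],1.69,5,.5)
f=grab("wrist");save(f,"w4.png");print(f["st"]["position"])
E
```

```text
clock: 10.15
position: [0.6028, 0.1179, 0.1063]
tool_rot: [-3.14, 0.0, 1.687]
force: [0.3, 0.0, -0.0]
grip_width: 0.0176
finger_force: 29.5
clock: 10.65
position: [0.6035, 0.1181, 0.1483]
tool_rot: [3.141, -0.0, 1.688]
force: [0.1, 0.2, -0.0]
grip_width: 0.0424
finger_force: 0.0
[[[-29.0,-35.3,4.6,0.0,-0.0,-0.0,0.5],[-29.0,-35.3,4.6,0.0,-0.0,-0.0,0.5],[-29.0,-35.3,4.6,0.0,-0.0,-0.0,0.5],[-29.0,-35.3,4.7,0.0,-0.0,-0.0,0.5],[-29.0,-35.3,4.7,0.0,-0.0,-0.0,0.5]]]
total turn [ 0.001 -0.    -0.002]
[0.6035307  0.11814601 0.14831784]
```

```bash

python3 -m jog '[[[-29,-35.3,2,0,0,0,0.5],[-29,-35.3,2,0,0,0,0.5],[-29,-35.3,2,0,0,0,0.5],[-29,-35.3,2,0,0,0,0.5],[-29,-35.3,10,0,0,0,0.5]]]' 30
python3 -m jog '[[[0,0,20,0,0,0,0.5],[0,0,0,0,0,0,0.5],[0,0,0,0,0,0,0.5]]]' 30
python3 - <<'E'
from h import *
plan([.4453,-.0466,.086],1.69,1,.5)
E
```

```text
clock: 11.2
position: [0.444, -0.0473, 0.1298]
tool_rot: [3.139, 0.0, 1.688]
force: [0.8, -1.6, -0.6]
grip_width: 0.0429
finger_force: 0.0
clock: 11.5
position: [0.4454, -0.0461, 0.1093]
tool_rot: [3.141, -0.0, 1.688]
force: [-0.5, -0.1, 0.6]
grip_width: 0.0428
finger_force: 0.0
[[[-0.5,-0.2,23.3,0.0,-0.0,-0.002,0.5]]]
total turn [ 0.    -0.    -0.002]
```

```bash

python3 -m jog '[[[-0.5,0,12,0,0,0,0.5],[0,0,11,0,0,0,0.5],[0,0,0,0,0,0,0.5],[0,0,0,0,0,0,0.1],[0,0,0,0,0,0,0.1]]]' 30
python3 -m jog '[[[0,0,0,0,0,0,0.1],[0,0,0,0,0,0,0.1],[0,0,-30,0,0,0,0.1],[0,0,-25,0,0,0,0.1],[0,0,0,0,0,0,0.1]]]' 30
python3 - <<'E'
from h import *
plan([.5946,.0805,.140],1.69,4,.1)
E
```

```text
clock: 12.0
position: [0.4452, -0.0468, 0.0861]
tool_rot: [3.141, 0.0, 1.688]
force: [-0.1, 0.4, 0.8]
grip_width: 0.0177
finger_force: 29.3
clock: 12.5
position: [0.4458, -0.047, 0.1434]
tool_rot: [3.138, 0.0, 1.688]
force: [0.0, 0.1, -1.1]
grip_width: 0.0174
finger_force: 29.4
[[[27.3,40.7,1.0,0.001,0.0,-0.001,0.1],[27.3,40.7,0.9,0.001,0.0,-0.001,0.1],[27.3,40.7,0.9,0.001,0.0,-0.001,0.1],[27.2,40.7,0.9,0.001,0.0,-0.001,0.1]]]
total turn [ 0.004  0.    -0.002]
```

```bash

python3 -m jog '[[[27.3,40.7,0,0,0,0,0.1],[27.3,40.7,0,0,0,0,0.1],[27.3,40.7,0,0,0,0,0.1],[27.3,40.7,10,0,0,0,0.1],[0,0,0,0,0,0,0.1]]]' 30
python3 -m jog '[[[0,0,0,0,0,0,0.1],[0,0,0,0,0,0,0.1]]]' 30
python3 - <<'E'
from h import *
plan([.5946,.0805,.106],1.69,1,.1)
E
```

```text
clock: 13.0
position: [0.5965, 0.0859, 0.1291]
tool_rot: [3.14, -0.002, 1.694]
force: [-1.7, -0.1, -1.3]
grip_width: 0.018
finger_force: 29.5
clock: 13.2
position: [0.5931, 0.0796, 0.1306]
tool_rot: [-3.141, 0.0, 1.687]
force: [-0.3, -0.3, -0.1]
grip_width: 0.0173
finger_force: 29.5
[[[0.7,1.6,24.6,-0.001,0.0,-0.003,0.1]]]
total turn [-0.001  0.    -0.003]
```

```bash

python3 -m jog '[[[0.7,1.6,8,0,0,0,0.1],[0,0,16,0,0,0,0.1],[0,0,0,0,0,0,0.1],[0,0,0,0,0,0,0.1]]]' 30
python3 -m jog '[[[0,0,0,0,0,0,0.25],[0,0,0,0,0,0,0.45],[0,0,0,0,0,0,0.5],[0,0,-25,0,0,0,0.5],[0,0,-45,0,0,0,0.5]]]' 30
python3 -m jog '[[[0,0,-45,0,0,0,0.5],[0,0,0,0,0,0,0.5]]]' 30
python3 - <<'E'
from h import *
f=grab("wrist");save(f,"w5.png");print(f["st"]["position"])
g=f["img"]
plan([.55,-.30,.27],1.98,9,.5)
E
```

```text
clock: 13.6
position: [0.5949, 0.081, 0.1063]
tool_rot: [-3.14, 0.0, 1.687]
force: [0.5, 0.1, -0.3]
grip_width: 0.0175
finger_force: 29.5
clock: 14.1
position: [0.5941, 0.0813, 0.1757]
tool_rot: [-3.137, 0.001, 1.688]
force: [0.9, 0.0, 0.8]
grip_width: 0.0424
finger_force: 0.0
clock: 14.3
position: [0.5974, 0.0814, 0.2276]
tool_rot: [3.134, -0.001, 1.687]
force: [0.6, -0.6, -0.1]
grip_width: 0.0431
finger_force: 0.0
[0.59739338 0.08140872 0.22764911]
[[[-41.5,-10.0,-5.1,0.001,-0.0,-0.032,0.5],[-41.2,-11.4,-5.1,0.001,-0.0,-0.032,0.5],[-40.8,-12.7,-5.1,0.001,-0.0,-0.032,0.5],[-40.3,-14.0,-5.1,0.001,-0.0,-0.032,0.5],[-39.9,-15.4,-5.1,0.001,-0.0,-0.032,0.5]]]
[[[-39.3,-16.6,-5.1,0.001,-0.0,-0.032,0.5],[-38.8,-17.9,-5.0,0.001,-0.0,-0.032,0.5],[-38.2,-19.2,-5.0,0.001,-0.0,-0.032,0.5],[-37.5,-20.4,-5.0,0.001,-0.0,-0.032,0.5]]]
total turn [ 0.005 -0.    -0.292]
```

View pics/w5.png

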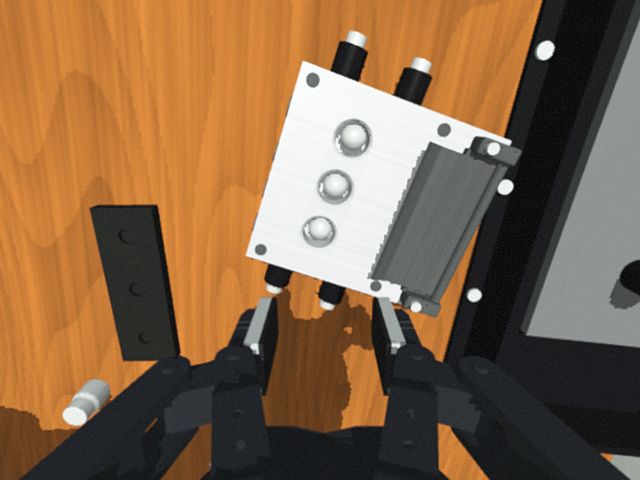

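All three wells hold a ball, at (353,137), (334,186) and (318,231), and the rest is empty. Next I'll go to the plate.

```bash

python3 -m jog '[[[-41.5,-10,-5,0,0,-0.033,0.5],[-41,-11.5,-5,0,0,-0.033,0.5],[-41,-12.7,-5,0,0,-0.033,0.5],[-40,-14,-5,0,0,-0.032,0.5],[-40,-15.4,-5,0,0,-0.032,0.5]]]'
python3 -m jog '[[[-39,-16.6,-5,0,0,-0.032,0.5],[-39,-18,-5,0,0,-0.032,0.5],[-38,-19,-5,0,0,-0.032,0.5],[-37.5,-20.4,-5,0,0,-0.032,0.5],[0,0,0,0,0,0,0.5]]]'
python3 -m jog '[[[0,0,0,0,0,0,0.5],[0,0,0,0,0,0,0.5]]]'
python3 - <<'E'
from h import *
f=grab("wrist");save(f,"w6.png");print(f["st"]["position"],f["st"]["tool_rot"])
for q in("rib","edge","plate"): print(q,[(np.round(d["xyz"],4).tolist(),round(d["conf"],2)) for d in bot.spot_point(q,f)[:3]])
for d in bot.trace("plate",f)[:2]:
    m=d["region"].astype(np.uint8);c=max(cv2.findContours(m,0,2)[0],key=cv2.contourArea)
    b=cv2.boxPoints(cv2.minAreaRect(c));q=cv2.approxPolyDP(c,12,True)[:,0]
    print(d["conf"],q.tolist(),[at(f,u,v,.004).round(4).tolist() for u,v in q])
E
```

```text
clock: 14.85
position: [0.569, -0.1319, 0.2464]
tool_rot: [-3.141, -0.001, 1.852]
force: [1.2, 0.2, -0.5]
grip_width: 0.0426
finger_force: 0.0
clock: 15.35
position: [0.5468, -0.306, 0.2668]
tool_rot: [-3.14, 0.002, 1.973]
force: [-0.4, 0.5, -0.1]
grip_width: 0.0426
finger_force: 0.0
clock: 15.55
position: [0.5492, -0.2987, 0.2662]
tool_rot: [-3.141, -0.001, 1.98]
force: [0.2, 0.3, 1.1]
grip_width: 0.0423
finger_force: 0.0
[ 0.54923769 -0.29872629  0.26616171] [-3.14116324e+00 -1.29237278e-03  1.97951989e+00]
rib [([0.5513, -0.2458, 0.0198], 0.93)]
edge [([0.6144, -0.2201, 0.0034], 0.61)]
plate [([0.5044, -0.4287, -0.0011], 0.53)]
0.84 [[209, 457], [188, 464], [194, 479]] [[0.5419, -0.6443, 0.004], [0.5213, -0.6654, 0.004], [0.5356, -0.6869, 0.004]]
0.76 [[0, 113], [0, 222], [42, 221]] [[0.2549, -0.3303, 0.004], [0.2668, -0.4326, 0.004], [0.3027, -0.4159, 0.004]]
```

View pics/w6.png

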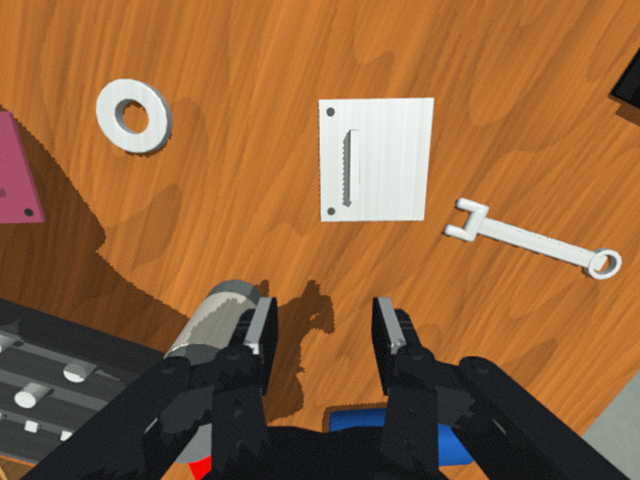

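Wrist view: the plate's corners are at (319,99), (434,97), (424,220) and (321,221). The rib is at about (353,167), and the plain edge is on the right. The pink plate is at the far left (15,170).

```bash
python3 - <<'E'
from h import *
f=grab("wrist")
C=np.array([at(f,u,v,.004) for u,v in((319,99),(434,97),(424.5,220.5),(321,221.5))])[:,:2]
print(C.round(4),[round(np.linalg.norm(C[i]-C[(i+1)%4]),4) for i in range(4)])
x=((C[1]+C[2])-(C[0]+C[3]))/2;y=((C[0]+C[1])-(C[2]+C[3]))/2
yx=np.arctan2(x[1],x[0]);yy=np.arctan2(y[1],y[0])-np.pi/2;yaw=(yx+yy)/2
m=C.mean(0);rib=m-.02*np.array([np.cos(yaw),np.sin(yaw)])
print(yx,yy,m,rib,at(f,355,165,.03).round(4))
plan([rib[0],rib[1],.13],np.pi/2+yaw,4,.4)
E
```

```text
[[ 0.5052 -0.2084]
 [ 0.5966 -0.1674]
 [ 0.643  -0.2687]
 [ 0.5505 -0.3098]] [np.float64(0.1002), np.float64(0.1115), np.float64(0.1011), np.float64(0.1111)]
0.4198308105136009 0.424748874288827 [ 0.57381045 -0.23856124] [ 0.5555674  -0.24675825] [ 0.5548 -0.2453  0.03  ]
[[[11.4,6.6,34.2,-0.0,-0.0,-0.003,0.4],[11.4,6.7,34.2,-0.0,-0.0,-0.003,0.4],[11.3,6.7,34.2,-0.0,-0.0,-0.003,0.4],[11.3,6.7,34.2,-0.0,-0.0,-0.003,0.4]]]
total turn [-0.    -0.    -0.013]
```

```bash

python3 -m jog '[[[11.4,6.7,34,0,0,-0.004,0.4],[11.4,6.7,34,0,0,-0.003,0.4],[11.3,6.7,34,0,0,-0.003,0.4],[11.3,6.7,34,0,0,-0.003,0.4],[0,0,25,0,0,0,0.4]]]'
python3 -m jog '[[[0,0,0,0,0,0,0.4],[0,0,0,0,0,0,0.4]]]'
python3 -c "
from h import *
plan([.5555,-.2467,.080],np.pi/2+.422,1,.4)"
```

```text
clock: 16.35
position: [0.5556, -0.2448, 0.1039]
tool_rot: [-3.141, -0.002, 1.994]
force: [0.5, -0.8, -0.5]
grip_width: 0.0337
finger_force: 0.0
clock: 16.55
position: [0.5556, -0.2477, 0.1065]
tool_rot: [-3.141, 0.0, 1.992]
force: [0.4, -0.9, 1.7]
grip_width: 0.0342
finger_force: 0.0
[[[1.0,0.4,26.5,-0.0,0.0,-0.001,0.4]]]
total turn [-0.     0.    -0.001]
```

```bash

python3 -m jog '[[[1,0.4,14,0,0,0,0.4],[0,0,12,0,0,0,0.4],[0,0,0,0,0,0,0.4],[0,0,0,0,0,0,0],[0,0,0,0,0,0,0]]]' 80
python3 -m jog '[[[0,0,0,0,0,0,0],[0,0,0,0,0,0,0],[0,0,0,0,0,0,0]]]' 80
python3 -c "
from h import *
s=bot.observe();print(s['position'],s['tool_rot'],s['force'])"
```

```text
clock: 17.05
position: [0.5556, -0.2466, 0.0805]
tool_rot: [3.141, 0.0, 1.992]
force: [-8.3, 4.0, 29.1]
grip_width: 0.0067
finger_force: 69.3
clock: 17.35
position: [0.5556, -0.2466, 0.0806]
tool_rot: [3.141, 0.001, 1.992]
force: [-2.5, -0.5, 7.1]
grip_width: 0.0062
finger_force: 79.0
[ 0.55564092 -0.24656633  0.08059671] [3.14104720e+00 6.66217762e-04 1.99161743e+00] [-2.52003571 -0.47047925  7.08463854]
```

```bash

python3 -m jog '[[[0,0,-15,0,0,0,0],[0,0,-35,0,0,0,0],[0,0,-40,0,0,0,0],[0,0,0,0,0,0,0],[0,0,0,0,0,0,0]]]' 80
python3 - <<'E'
from h import *
s=bot.observe();print(s["grip_width"],s["force"],s["moment"])
plan([.5738,.1241,.17],1.345,12,0,12)
E
```

```text
clock: 17.85
position: [0.5558, -0.2463, 0.1714]
tool_rot: [3.14, 0.001, 1.992]
force: [-0.3, 0.6, -3.1]
grip_width: 0.0063
finger_force: 78.4
0.006268605949418733 [-0.28353923  0.5842615  -3.14137663] [-0.03992418  0.01197958 -0.00665945]
[[[27.6,14.0,0.1,0.0,0.0,0.054,0],[28.3,12.5,0.1,0.0,0.0,0.054,0],[28.9,10.9,0.1,0.0,0.0,0.054,0],[29.5,9.4,0.1,0.0,0.0,0.054,0],[29.9,7.8,0.1,0.0,0.0,0.054,0]]]
[[[30.3,6.1,0.1,0.0,0.0,0.054,0],[30.6,4.5,0.1,0.0,0.0,0.054,0],[30.8,2.9,0.1,0.0,0.0,0.054,0],[30.9,1.2,0.1,0.0,0.0,0.054,0],[30.9,-0.5,0.1,0.0,0.0,0.054,0]]]
[[[30.8,-2.1,0.1,0.0,0.0,0.054,0],[30.7,-3.8,0.1,0.0,0.0,0.054,0]]]
total turn [0.002 0.001 0.647]
```

```bash

python3 -m jog '[[[27.6,14,0,0,0,0.054,0],[28.3,12.5,0,0,0,0.054,0],[29,11,0,0,0,0.054,0],[29.5,9.4,0,0,0,0.054,0],[30,7.8,0,0,0,0.054,0]]]' 80
python3 -m jog '[[[30.3,6,0,0,0,0.054,0],[30.6,4.5,0,0,0,0.054,0],[30.8,3,0,0,0,0.054,0],[31,1.2,0,0,0,0.054,0],[31,-0.5,0,0,0,0.054,0]]]' 80
python3 -m jog '[[[31,-2,0,0,0,0.054,0],[30.7,-3.8,0,0,0,0.053,0],[0,0,0,0,0,0,0],[0,0,0,0,0,0,0],[0,0,0,0,0,0,0]]]' 80
python3 - <<'E'
from h import *
f=grab("wrist");save(f,"w7.png");print(f["st"]["position"],f["st"]["tool_rot"],f["st"]["grip_width"])
plan([.5738,.1241,.13],1.345,3,0)
E
```

```text
clock: 18.35
position: [0.5624, -0.0903, 0.1691]
tool_rot: [-3.14, -0.0, 1.719]
force: [0.4, 0.5, -2.2]
grip_width: 0.0064
finger_force: 78.5
clock: 18.85
position: [0.5701, 0.0642, 0.1691]
tool_rot: [-3.14, 0.001, 1.45]
force: [-0.4, -0.6, -2.7]
grip_width: 0.0065
finger_force: 78.5
clock: 19.35
position: [0.5736, 0.1239, 0.1695]
tool_rot: [-3.141, 0.001, 1.344]
force: [-0.7, 0.2, -1.0]
grip_width: 0.0063
finger_force: 78.4
[0.57360486 0.12389463 0.16952761] [-3.14088875e+00  9.59414131e-04  1.34427919e+00] 0.006346087825390613
[[[0.1,-0.0,13.2,-0.0,0.0,-0.0,0],[0.1,-0.0,13.2,-0.0,0.0,-0.0,0],[0.1,-0.0,13.2,-0.0,0.0,-0.0,0]]]
total turn [-0.     0.001 -0.001]
```

View pics/w7.png

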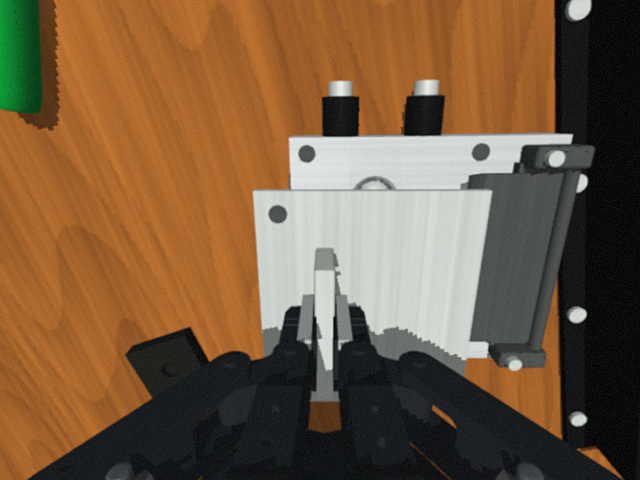

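Wrist view: the plate is held level and parallel to the block. Its far edge runs from (254,190) to (490,191), and the block's far edge from (290,137) to (572,134). I'll compare the two numerically.

```bash
python3 - <<'E'
from h import *
f=grab("wrist");s=f["st"];P=np.array(s["position"])[:2];a=s["tool_rot"][2]-np.pi/2
R=np.array([[np.cos(a),np.sin(a)],[-np.sin(a),np.cos(a)]])
for u,v,z in((254,190,.093),(490,191,.093)): print("plate rel",(R@(at(f,u,v,z)[:2]-P)).round(4))
A=at(f,290,137.5,.03)[:2];B=at(f,572,134,.03)[:2];d=B-A;by=np.arctan2(d[1],d[0]);print("block yaw",by,np.linalg.norm(d))
b=-.226;M=np.array([[np.cos(b),np.sin(b)],[-np.sin(b),np.cos(b)]])
c=np.array([.603,.1174])+.03*np.array([np.cos(b),np.sin(b)])
for q in(A,B,at(f,306.5,153,.03)[:2],at(f,481.5,152,.03)[:2]): print("block frame",(M@(q-c)).round(4))
E
```

```text
plate rel [-0.0293  0.056 ]
plate rel [0.0692 0.0554]
block yaw -0.21988935880688779 0.15894049772675947
block frame [-0.0794  0.0737]
block frame [0.0796 0.0747]
block frame [-0.0701  0.0651]
block frame [0.0306 0.0653]
```

```bash

python3 -m jog '[[[0,0,25,0,0,0,0],[0,0,23,0,0,0,0],[0,0,8,0,0,0,0],[0,0,0,0,0,0,0],[0,0,0,0,0,0,0]]]' 80
python3 -c "
from h import *
plan([.5738,.1241,.1106],1.345,1,0)"
```

```text
clock: 19.95
position: [0.5743, 0.1245, 0.1147]
tool_rot: [3.141, -0.0, 1.344]
force: [-0.9, 0.0, -2.1]
grip_width: 0.0062
finger_force: 78.3
[[[-0.5,-0.4,4.1,0.001,-0.0,-0.001,0]]]
total turn [ 0.001 -0.    -0.001]
```

```bash

python3 -m jog '[[[-0.5,0,2,0,0,0,0],[0,0,1.5,0,0,0,0],[0,0,0,0,0,0,0],[0,0,0,0,0,0,0]]]' 80
python3 -m jog '[[[0,0,1,0,0,0,0],[0,0,0,0,0,0,0],[0,0,0,0,0,0,0]]]' 80
```

```text
clock: 20.35
position: [0.5738, 0.1244, 0.1106]
tool_rot: [3.141, -0.0, 1.345]
force: [-0.7, -0.4, -1.3]
grip_width: 0.0064
finger_force: 78.3
clock: 20.65
position: [0.5739, 0.1244, 0.1105]
tool_rot: [3.141, -0.001, 1.345]
force: [-6.8, 0.2, 19.9]
grip_width: 0.0066
finger_force: 81.7
```

```bash

python3 -m jog '[[[0,0,-0.8,0,0,0,0],[0,6,0,0,0,0,0],[0,6,0,0,0,0,0],[0,0,0,0,0,0,0]]]' 80
python3 -m jog '[[[0,6,0,0,0,0,0],[0,6,0,0,0,0,0],[0,6,0,0,0,0,0],[0,0,0,0,0,0,0]]]' 80
python3 - <<'E'
from h import *
plan([.6116,.1154,.1105],1.345,1,0)
f=grab("side");print([(np.round(d["xyz"],4).tolist(),d["conf"]) for d in bot.spot_point("lip",f)[:2]])
E
```

```text
clock: 21.05
position: [0.5864, 0.1217, 0.1106]
tool_rot: [3.141, -0.0, 1.345]
force: [0.2, 0.6, 5.2]
grip_width: 0.0066
finger_force: 79.4
clock: 21.45
position: [0.6038, 0.1176, 0.1106]
tool_rot: [3.141, -0.0, 1.345]
force: [-0.1, 0.5, 4.5]
grip_width: 0.0067
finger_force: 79.5
[[[-0.4,8.1,0.1,0.001,-0.0,-0.0,0]]]
total turn [ 0.001 -0.    -0.   ]
[]
```

```bash

python3 -m jog '[[[0,4,0,0,0,0,0],[0,3,0,0,0,0,0],[0,0,0,0,0,0,0]]]' 80
python3 -m jog '[[[0,1.5,0,0,0,0,0],[0,0,0,0,0,0,0]]]' 80
python3 -m jog '[[[0,1,0,0,0,0,0],[0,0,0,0,0,0,0]]]' 80
```

```text
clock: 21.85
position: [0.6099, 0.1163, 0.1106]
tool_rot: [-3.141, -0.0, 1.345]
force: [-6.1, 1.8, 10.0]
grip_width: 0.0063
finger_force: 80.3
clock: 22.05
position: [0.611, 0.116, 0.1106]
tool_rot: [-3.14, -0.0, 1.345]
force: [-8.2, 1.9, 12.2]
grip_width: 0.006
finger_force: 80.6
clock: 22.25
position: [0.6119, 0.1158, 0.1106]
tool_rot: [-3.14, -0.0, 1.345]
force: [-9.2, 2.0, 12.6]
grip_width: 0.0062
finger_force: 80.7
```

```bash

python3 -m jog '[[[0,-1.5,0,0,0,0,0],[0,0,0,0,0,0,0],[0,0,0,0,0,0,0],[0,0,0,0,0,0,0]]]' 80
python3 - <<'E'
from h import *
f=grab("wrist");t=grab("top");s=f["st"];print(s["position"],s["tool_rot"],s["force"])
for n,g in(("wrist",f),("top",t)):
    for q in("edge","rib","lip"): print(n,q,[(np.round(d["xyz"],4).tolist(),round(d["conf"],2)) for d in bot.spot_point(q,g)[:4]])
a=cv2.resize(f["img"],(400,300));b=cv2.resize(t["img"][140:240,160:293],(400,300),interpolation=cv2.INTER_CUBIC)
cv2.imwrite("pics/fin.png",np.hstack([a,b])[:,:,::-1])
E
```

```text
clock: 22.65
position: [0.6113, 0.1159, 0.1106]
tool_rot: [3.141, -0.0, 1.345]
force: [0.9, 0.5, 6.9]
grip_width: 0.0063
finger_force: 79.8
[0.61129234 0.1159477  0.11058142] [ 3.14074638e+00 -4.25598521e-04  1.34476801e+00] [0.91239838 0.46823658 6.92103495]
wrist edge []
wrist rib [([0.6084, 0.1204, 0.0518], 0.66)]
wrist lip []
top edge [([0.5336, -0.5919, 0.0027], 0.76), ([0.677, 0.1032, 0.0292], 0.69), ([0.2069, -0.3493, 0.0006], 0.57)]
top rib [([0.6148, 0.1162, 0.0478], 0.96), ([0.5825, -0.6526, 0.0162], 0.78), ([0.2386, -0.4099, 0.016], 0.78)]
top lip []
```

View pics/fin.png

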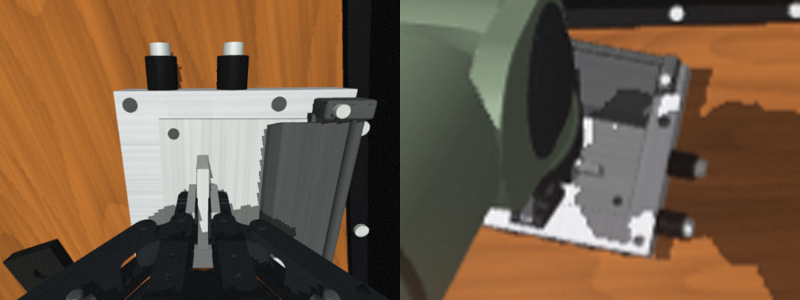

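The plate lies under the flap, flat, square and at the stop; the flap is undisturbed. I'll add a little downforce and hand in.

```bash

python3 -m jog '[[[0,0,0.2,0,0,0,0],[0,0,0,0,0,0,0],[0,0,0,0,0,0,0],[0,0,0,0,0,0,0]]]' 80
python3 -c "
from h import *
s=bot.observe();print(s['force'])
print(bot.job_done())"
```

```text
clock: 23.45
position: [0.6113, 0.1159, 0.1106]
tool_rot: [3.141, -0.0, 1.345]
force: [-2.0, 1.3, 10.6]
grip_width: 0.0061
finger_force: 80.5
[-1.97530164  1.31833405 10.59585508]
the job is handed in; nothing more can be done
None
```

The job is handed in at about 23 s of the 64 s limit, with no verdict returned: all three balls are in their wells, and the plate is tucked under the flap to the stop and held by its rib with about 10 N of downward push.

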